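# Sweep the chocolate off the bench scale and hold its zero key

### The job

Pieces of chocolate are left on the steel platform of the bench scale: with the blue scraper, not with the fingers, sweep all five off the platform into the sheet pan beside it, then stand the scraper upright on the table, clear of scale and pan. With the platform empty, press the zero key (the single white round one at the left end of the scale's front panel) gently but fully down with the fingertips and keep it down: finish while still holding it. Touch no other key and leave scale, pan and the things around where they are.

Things in the scene. Friction and masses are not known exactly. Their poses are not given: they have to be found in the camera images.
- bench_scale: Digital bench scale, 239 (x) x 205 (y) x 56 mm, 1.9 kg, loose on rubber feet. Origin: centre of its underside, z up. Sloping black front panel with display and keys on its -x side (robot side), x = -119 to -55 mm; flat steel platform without raised edge, x = -53 to +117, y = -100 to +100 mm, top at z = 56 mm.
- platform (a point): Centre of the platform's top, at (32, 0, 56) mm in the scale's frame; axes as the scale's.
- zero_key (a point): Centre of the top face of the zero key (white, round, 10 mm across), at the left (+y) end of the scale's front panel, at (-98, 58, 33.5) mm in the scale's frame. The panel and key slope: the key is pushed 17 degrees off straight down, leaning to the scale's +x; it stands about 3 mm proud of the panel.
- bench_scale_key_on (a joint): Travel of the zero key in m: 0 released, 0.0015 fully down. Spring 4 N/mm: about 6 N takes it fully down; it springs back when let go.
- bench_scale_key_tare (a joint): Travel in m of another key (black, 10 mm), at (-74, -58) mm near the right end of the panel, 0 released, 0.0015 down. Leave it alone.
- bench_scale_key_unit (a joint): Travel in m of another key (black, 10 mm), at (-93, -58) mm near the right end of the panel, 0 released, 0.0015 down. Leave it alone.
- sheet_pan: Shallow aluminium sheet pan, 254 (x) x 165 (y) x 25 mm high, floor 3 mm thick, walls 3 mm inside a rolled rim, 0.45 kg, loose on the table. Origin: centre of its underside. It stands with its long side along one side of the scale, to the left (+y) or to the right (-y) of it, with a gap of 4 to 6 mm from the platform's edge, turned the same way as the scale.
- scraper: Blue one-piece hand scraper, 160 g, loose, standing on its foot on the table on the side of the scale away from the pan. Origin: centre of its underside, z up. Its straight foot (the wiping edge) is 150 mm long along x, 32 mm across y and 14 mm high; above it a neck 18 mm thick and, on top, a grip 110 mm long (x), 26 mm thick (y), from z = 38 to 72 mm.
- scraper_grip (a point): Centre of the scraper's grip, 55 mm above its underside; axes as the scraper's (grip runs along x, pinch it along y).
- choc_1: Piece 1 of 5 of dark brown broken chocolate, about 27 x 22 x 13 mm, 11 g. Origin: middle of its underside. It lies on the platform, its origin at most 55 mm from the platform's centre along each of the scale's x and y.
- choc_2: Piece 2 of 5 of dark brown broken chocolate, about 27 x 22 x 13 mm, 11 g. Origin: middle of its underside. It lies on the platform, its origin at most 55 mm from the platform's centre along each of the scale's x and y.
- choc_3: Piece 3 of 5 of dark brown broken chocolate, about 27 x 22 x 13 mm, 11 g. Origin: middle of its underside. It lies on the platform, its origin at most 55 mm from the platform's centre along each of the scale's x and y.
- choc_4: Piece 4 of 5 of dark brown broken chocolate, about 27 x 22 x 13 mm, 11 g. Origin: middle of its underside. It lies on the platform, its origin at most 55 mm from the platform's centre along each of the scale's x and y.
- choc_5: Piece 5 of 5 of dark brown broken chocolate, about 27 x 22 x 13 mm, 11 g. Origin: middle of its underside. It lies on the platform, its origin at most 55 mm from the platform's centre along each of the scale's x and y.
- salt_box: Bystander: open cardboard salt box, 118 x 62 x 193 mm, to the right. Origin: centre of its underside.
- jar_lid: Bystander: white jar lid, 75 mm across, 21 mm high, lying on the table to the right. Origin: centre of its underside.
- oil_pitcher: Bystander: clear plastic pitcher, 137 x 194 x 190 mm, to the left. Origin: centre of its underside.
Not all that is in view belongs to the job. Of the things that look like the scraper, the larger one is meant.

How it is judged:
By the outcome, as a careful person would: the job done as asked, in the order asked, and still so for the second after the job is handed in, while the arm keeps its last pose, push and grip.
It also fails if it takes over 64 s, if anything falls off the work surface, if the arm or the gripper's body presses on something with over 40 N, if the wrist force passes 120 N, or if a joint passes its speed limit or range.

### The arm

A 6-joint arm with a two-finger parallel gripper is mounted at the origin on a cart in front of the work surface, level with it; the furniture and walls round the work are solid. World frame = base frame: x ahead of the robot, y to its left, z up, the work surface at z = 0. Lengths are in m, angles in rad, forces in N, time in s.
With the tool pointing down it reaches from about 0.275 to 0.775 m from the base axis. Payload 14.6 kg.
Tool frame: the origin (TCP) lies midway between the tips of the shut fingers; the grasp point (between the pads) lies 19 mm behind it; z points along the fingers, y is the line along which they close (so a half turn about z gives the same grasp; the last joint's range is limited). The gripper opens to 85 mm and grips with 20 to 120 N. Pads are 22 mm wide; open, the fingers measure 114 mm over their backs; the gripper's body (76 mm by 85 mm) begins 54 mm behind the grasp point. The pads swing forward as they close: fully open they stand 13 mm farther back than shut.
Start: joints at [-1.429, 0.263, -0.048, 1.259, 0, 1.415], TCP at [0.154, -0.502, 0.231] pointing down, gripper open.
Joint ranges: [-2.65, 2.65], [-0.89, 1.7], [-1.18, 1.37], [-2.13, 2.11], [-1.35, 1.29], [-3.14, 3.14]. Speed limits (rad/s): [1.89, 1.89, 2.57, 2.79, 3.14, 3.14].

### API

Orientations are given as a unit quaternion [w, x, y, z].
In Python, from station import env, eyes, finder gives the robot as it stands.
- The arm moves only by the shell command python3 -m crank 'ROWS' [FORCE]. ROWS is JSON, a list of rows, each a list of 7 numbers: the shift along the tool's x, y, z in mm, then the turn, a rotation vector about the tool's x, y, z in degrees, then the opening, from 0 (shut) to 1 (fully open). A call has exactly 5 rows; each row is the pose to reach, as a shift and turn from the pose commanded when the call began, along the tool's axes at that moment; what a row does not reach only later rows make up. A row lasts 1/12 s, in which the tool goes at most 41.7 mm and 7.16 degrees, less where a joint would pass 70% of its speed; a pose out of reach is approached as far as the arm can. A call with a gripper value outside its range is refused whole. The fingers move at their own pace and stop on an object; FORCE is the grip in N (left out, the last holds). Time passes only in rows, so rows that repeat a pose let the fingers close, or fill a call up. It gives the time, the measured TCP pose, the force, the opening and the grip force at its end, in the units of the state.
- env.state(): the state, without advancing time (a new reading comes with each control period).
- eyes.snapshot(name): name is "scene" or "side" or "wrist"; returns (picture, depth): 400x640x3 uint8, blue, green, red; 400x640 float32, m along the optical axis (not along the pixel's ray), 0 where there is no reading.
- eyes.calibration(name): a dict with "K" (3x3 intrinsics, pixels), "rvec" (rotation vector, rad) and "tvec" (3), from world to camera coordinates, as OpenCV has them; the wrist camera has in their place "mount" (4x4, takes a point from camera to tool coordinates, whose origin is the TCP and whose axes are the flange's). Camera axes: x right, y down, z forward; pixel columns grow to the right and rows downward; lengths in m; the calibration is good to about 2 mm. The wrist camera is an equidistant fisheye: a pixel r from the principal point sees the ray r / f radians off the axis. A picture is of the moment at which its call begins: read the wrist's pose just before it. calibration takes no time and is no camera call.
- env.job_done(): hands the job in; it is judged then, once.
Trained networks look in the newest picture that a camera, given by its name, has taken for a name from the list of things; names that differ only in an ending like _2 or _b are one class to them, and where a whole thing is asked for, a point or a joint stands for the part that bears it (a point fixed in the world has none). Each returns a list of dicts, best first, with "confidence" (0 to 1); they miss things now and then, are a little off and sometimes report something else, mostly with a low value. They report only what shows in the picture. A call takes as long as a camera call. They do not tell look-alikes from the thing itself.
- finder.boxes_of(camera, name): "uv" ([column, row] in pixels, amid what is visible of it).
- finder.outline_of(camera, name): "mask" (400x640 bool, what is visible of it) and "uv" ([column, row] in pixels, amid what is visible of it).
The state is a dict: "clock": time; "joints": joint angles; "joint_velocities": joint speeds; "effort": joint torques, N m; "tcp_pos": TCP position; "tool_rot": TCP orientation; "contact_force": force on the tool from outside, world axes, zero at the start; "wrist_torque": the same for the moment, N m; "finger_gap": finger opening in m; "grip_force": force on a finger pad.
Only numpy, scipy, OpenCV 4.12 (cv2) and the standard library are available. Lean on these libraries where they do the work, as an engineer would, in place of code of your own. Each camera call takes 0.05 s, during which the arm holds its last target. There are 200 camera calls.

## Working session

There is one attempt and no reset: what is moved stays moved. The work goes in short steps, Python scripts to look and compute and a shell command to move; the robot and the scene stay as the last step left them, time stands still between calls to the robot, and variables do not carry over. Pictures are saved under pics/ and viewed, at most 10 in all, crops included, and the job is handed in when it is done.

```bash
ls; mkdir -p pics; cat > h.py <<'E'
import numpy as np, cv2
from station import env, eyes, finder
from scipy.spatial.transform import Rotation as R
def cal(n):
    c=eyes.calibration(n); return np.array(c["K"]),R.from_rotvec(np.ravel(c["rvec"])).as_matrix(),np.ravel(c["tvec"])
def cloud(n,d):
    K,Rm,t=cal(n); v,u=np.mgrid[0:400,0:640]
    P=np.stack([(u-K[0,2])/K[0,0]*d,(v-K[1,2])/K[1,1]*d,d],-1)
    W=(P-t)@Rm; W[d<=0]=np.nan; return W
E
python3 - <<'E'
from h import *
s=env.state(); print(s["clock"],s["tcp_pos"],s["tool_rot"],s["contact_force"])
for n in ["scene","side"]:
    p,d=eyes.snapshot(n); cv2.imwrite(f"pics/{n}0.png",p); np.savez(f"{n}0.npz",p=p,d=d); W=cloud(n,d)
    for k in ["bench_scale","sheet_pan","scraper","choc_1","salt_box","jar_lid","oil_pitcher"]:
        for o in finder.outline_of(n,k):
            m=o["mask"]; w=W[m]; w=w[~np.isnan(w[:,0])]
            print(n,k,round(o["confidence"],2),np.round(o["uv"]),m.sum(),*(np.round(np.percentile(w,q,axis=0),3) for q in (3,50,97)) if len(w) else "")
E
```

```text
pics
0.0 [ 0.15349189 -0.50176972  0.23081085] [-5.43036685e-04  9.89011478e-01  1.47837750e-01  1.71412580e-05] [ 0.11323529 -0.06985072 -0.94230246]
scene bench_scale 0.94 [305. 226.] 2478 [ 0.405 -0.045  0.017] [0.501 0.071 0.051] [0.628 0.146 0.056]
scene sheet_pan 0.72 [283. 259.] 2745 [ 0.383  0.155 -0.003] [0.505 0.229 0.001] [0.626 0.313 0.023]
scene scraper 0.94 [326. 198.] 532 [ 0.454 -0.158  0.003] [ 0.515 -0.134  0.034] [ 0.58  -0.116  0.07 ]
scene scraper 0.7 [348. 187.] 189 [ 0.478 -0.357 -0.002] [ 0.486 -0.292  0.024] [ 0.527 -0.249  0.052]
scene salt_box 0.56 [362. 149.] 854 [ 0.458 -0.567  0.004] [ 0.509 -0.502  0.113] [ 0.562 -0.48   0.185]
scene jar_lid 0.6 [303. 229.] 2608 [ 0.406 -0.045  0.017] [0.509 0.071 0.051] [0.631 0.146 0.057]
scene oil_pitcher 0.79 [210. 257.] 3076 [0.569 0.347 0.01 ] [0.624 0.444 0.125] [0.692 0.52  0.185]
side bench_scale 0.88 [303. 196.] 1219 [ 0.403 -0.061  0.009] [ 0.496 -0.002  0.053] [0.631 0.13  0.068]
side sheet_pan 0.79 [286. 183.] 182 [0.48  0.238 0.002] [0.547 0.304 0.011] [0.627 0.315 0.026]
side scraper 0.74 [319. 210.] 470 [ 0.452 -0.172  0.004] [ 0.513 -0.156  0.035] [ 0.588 -0.133  0.073]
side scraper 0.69 [336. 232.] 226 [ 0.478 -0.36   0.004] [ 0.484 -0.322  0.029] [ 0.496 -0.26   0.056]
side salt_box 0.71 [371. 234.] 2246 [ 0.443 -0.576  0.01 ] [ 0.491 -0.555  0.111] [ 0.546 -0.498  0.186]
side jar_lid 0.85 [368. 276.] 365 [ 0.412 -0.652  0.001] [ 0.451 -0.608  0.009] [ 0.483 -0.579  0.022]
side oil_pitcher 0.71 [293. 161.] 751 [0.57  0.342 0.015] [0.61  0.367 0.117] [0.674 0.481 0.187]
```

```bash
python3 - <<'E'
import cv2,numpy as np
a=cv2.imread("pics/scene0.png")[130:310,200:400]; b=cv2.imread("pics/side0.png")[130:310,240:440]
cv2.imwrite("pics/c0.png",np.hstack([cv2.resize(a,(400,360)),cv2.resize(b,(400,360))]))
from h import *
# geometry: platform top, foot/grip of scraper, choc
z=np.load("scene0.npz"); W=cloud("scene",z["d"]); z2=np.load("side0.npz"); W2=cloud("side",z2["d"])
for w in (W,W2):
    f=w.reshape(-1,3); f=f[~np.isnan(f[:,0])]
    def rect(sel,n):
        q=f[sel]; r=cv2.minAreaRect((q[:,:2]*1000).astype(np.float32)); print(n,len(q),np.round(r[0],1),np.round(r[1],1),round(r[2],2),np.median(q[:,2]).round(4))
    x,y,h=f.T
    rect((abs(h-.056)<.006)&(x>.42)&(x<.65)&(y>-.075)&(y<.15),"plat")
    rect((h>.045)&(h<.08)&(x>.42)&(x<.62)&(y>-.18)&(y<-.1),"grip")
    rect((h>.066)&(h<.08)&(x>.42)&(x<.62)&(y>-.19)&(y<-.1),"griptop")
    rect((h>.019)&(h<.035)&(x>.35)&(x<.67)&(y>.15)&(y<.34),"panrim")
    rect((h>.064)&(h<.08)&(x>.42)&(x<.62)&(y>-.05)&(y<.13),"choc")
E
```

```text
plat 1413 [551.8  46.3] [206.  175.6] 89.86 0.0534
grip 205 [ 519.8 -137.3] [108.5  35.8] 14.69 0.0624
griptop 72 [ 519.6 -137.7] [104.1  27.1] 12.71 0.0684
panrim 334 [504.6 234.8] [168.4 253.7] 89.52 0.0217
choc 64 [550.8  50.6] [90.2 98.6] 81.07 0.066
plat 583 [550.1  41.1] [174.4 213.7] 0.51 0.0571
grip 176 [ 519.7 -148.5] [112.   27.1] 14.84 0.0635
griptop 73 [ 520.5 -148.6] [110.5  24. ] 17.02 0.0705
panrim 53 [497.2 249.6] [276.7 121.7] 17.56 0.0241
choc 51 [551.1  40.6] [ 91.4 101.9] 80.86 0.0681
```

View pics/c0.png

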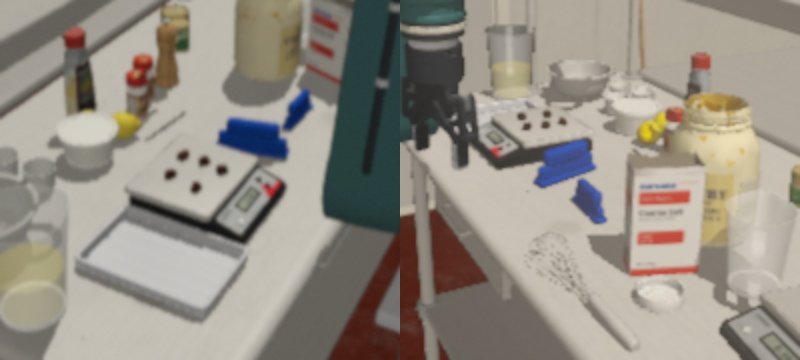

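The scene crop shows the pan left (+y) of the scale and five chocolates on the platform, with the keys on the robot side. There are two blue scrapers:
- **Larger:** scene pixel (326,198), side pixel (319,210), grip about 110 mm long near (0.52, -0.14).
- **Smaller look-alike:** scene pixel (348,187), side pixel (336,232), near (0.49, -0.30).

By the description I take the larger one. I'll move above it and check with the wrist camera.

```bash
python3 -m crank '[[30,-16,-3,0,0,0,1],[61,-32,-6,0,0,0,1],[91,-47,-10,0,0,0,1],[122,-63,-13,0,0,0,1],[152,-79,-16,0,0,0,1]]' 60
python3 -m crank '[[30,-16,-3,0,0,0,1],[61,-32,-6,0,0,0,1],[91,-47,-10,0,0,0,1],[122,-63,-13,0,0,0,1],[152,-79,-16,0,0,0,1]]'
python3 -m crank '[[30,-16,-3,0,0,0,1],[61,-32,-6,0,0,0,1],[91,-47,-10,0,0,0,1],[122,-63,-13,0,0,0,1],[152,-79,-16,0,0,0,1]]'
cat >> h.py <<'E'
def wcloud(d,s):
    c=eyes.calibration("wrist"); K=np.array(c["K"]); M=np.array(c["mount"])
    v,u=np.mgrid[0:400,0:640]; a=(u-K[0,2])/K[0,0]; b=(v-K[1,2])/K[1,1]; th=np.hypot(a,b); 
    k=np.tan(np.minimum(th,1.4))/np.maximum(th,1e-9)
    P=np.stack([a*k*d,b*k*d,d],-1); P=P@M[:3,:3].T+M[:3,3]
    q=np.array(s["tool_rot"]); W=R.from_quat(q[[1,2,3,0]]).apply(P.reshape(-1,3)).reshape(P.shape)+s["tcp_pos"]
    W[(d<=0)|(th>1.35)]=np.nan; return W
def rot(s): return R.from_quat(np.array(s["tool_rot"])[[1,2,3,0]])
def shift(target):  # world target of TCP -> mm along tool axes
    s=env.state(); return np.round(rot(s).inv().apply(np.array(target)-s["tcp_pos"])*1000,1)
E
python3 - <<'E'
from h import *
s=env.state(); p,d=eyes.snapshot("wrist"); cv2.imwrite("pics/w1.png",p); np.savez("w1.npz",p=p,d=d); W=wcloud(d,s); np.save("w1W.npy",W)
print(s["clock"],s["tcp_pos"],s["tool_rot"]); c=eyes.calibration("wrist"); print(c)
for k in ["bench_scale","sheet_pan","scraper","choc_1"]:
    for o in finder.outline_of("wrist",k):
        m=o["mask"]; w=W[m]; w=w[~np.isnan(w[:,0])]
        print(k,round(o["confidence"],2),np.round(o["uv"]),m.sum(),*(np.round(np.percentile(w,q,axis=0),3) for q in (3,50,97)) if len(w) else "")
E
```

```text
clock: 1.22
tcp_pos: [0.2767, -0.3808, 0.2475]
tool_rot: [0.0, 0.989, 0.148, 0.0]
contact_force: [0.4, -0.9, -0.2]
finger_gap: 0.0854
grip_force: 0.0
clock: 1.63
tcp_pos: [0.3991, -0.2606, 0.2636]
tool_rot: [0.0, 0.989, 0.148, 0.0]
contact_force: [-0.5, -0.2, -0.6]
finger_gap: 0.0856
grip_force: 0.0
clock: 2.05
tcp_pos: [0.5214, -0.1405, 0.2795]
tool_rot: [0.0, 0.989, 0.148, 0.0]
contact_force: [0.6, -1.2, 0.7]
finger_gap: 0.0856
grip_force: 0.0
2.05 [ 0.52141359 -0.14051962  0.27954928] [1.01957877e-04 9.88998153e-01 1.47927736e-01 1.68448349e-04]
{'K': array([[309.70691629,   0.        , 321.09654938],
       [  0.        , 309.70691629, 196.86081934],
       [  0.        ,   0.        ,   1.        ]]), 'mount': array([[ 2.39744920e-04, -9.51970140e-01, -3.06190782e-01,
         7.84715988e-02],
       [ 9.99999059e-01,  6.41798732e-04, -1.21240924e-03,
        -1.19062076e-03],
       [ 1.35069025e-03, -3.06190204e-01,  9.51969398e-01,
        -1.42420236e-01],
       [ 0.00000000e+00,  0.00000000e+00,  0.00000000e+00,
         1.00000000e+00]])}
bench_scale 0.96 [196. 116.] 2224
[... 291 characters left out ...]
 [0.385 0.17  0.002] [0.503 0.246 0.004] [0.625 0.309 0.025]
scraper 0.94 [323. 159.] 2561 [ 0.46  -0.162  0.012] [ 0.533 -0.139  0.07 ] [ 0.589 -0.117  0.073]
scraper 0.72 [426. 210.] 1371 [ 0.485 -0.345  0.007] [ 0.497 -0.291  0.046] [ 0.503 -0.25   0.054]
choc_1 0.75 [212.  75.] 269 [0.583 0.002 0.059] [0.592 0.012 0.068] [0.6   0.024 0.071]
choc_1 0.73 [150. 121.] 209 [0.514 0.077 0.059] [0.523 0.085 0.068] [0.53  0.098 0.07 ]
choc_1 0.69 [166.  72.] 246 [0.573 0.066 0.056] [0.582 0.074 0.068] [0.59  0.086 0.07 ]
choc_1 0.64 [208. 110.] 270 [ 0.539 -0.001  0.057] [0.549 0.008 0.068] [0.557 0.019 0.07 ]
choc_1 0.6 [199. 143.] 261 [0.497 0.009 0.056] [0.507 0.017 0.068] [0.516 0.028 0.07 ]
```

View pics/w1.png

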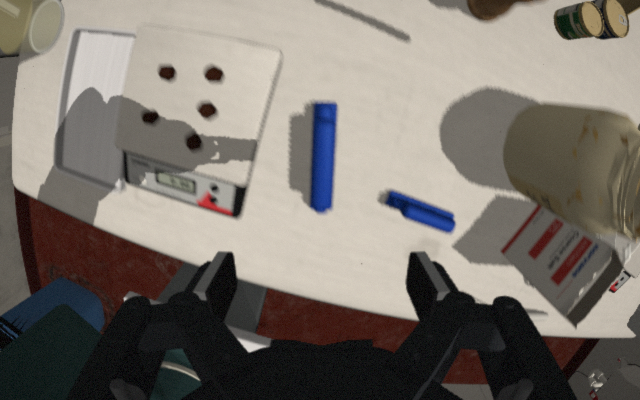

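The wrist view shows the large blue scraper at (323,159) and the small look-alike at (426,210). The scale is at (200,115) with five chocolates, two black keys are at (213,190) and (213,202), and the pan is beyond at (93,110). Next I fit precise poses.

```bash
python3 - <<'E'
from h import *
W=np.load("w1W.npy"); p=np.load("w1.npz")["p"]; f=W.reshape(-1,3); b=p.reshape(-1,3).astype(int); ok=~np.isnan(f[:,0]); f=f[ok]; b=b[ok]
x,y,h=f.T
def rect(sel,n):
    q=f[sel]; r=cv2.minAreaRect((q[:,:2]*1000).astype(np.float32)); print(n,len(q),np.round(r[0],1),np.round(r[1],1),round(r[2],2),np.median(q[:,2]).round(4))
rect((abs(h-.056)<.005)&(x>.42)&(x<.65)&(y>-.075)&(y<.15),"plat")
blue=(b[:,0]-b[:,2]>50)&(y>-.2)
rect(blue&(h>.05)&(x>.42)&(x<.62),"grip"); rect(blue&(h>.066)&(x>.42)&(x<.62),"griptop")
rect(blue&(h<.03)&(x>.42)&(x<.62),"foot")
rect((h>.019)&(h<.03)&(x>.35)&(x<.67)&(y>.15)&(y<.34),"panrim")
rect((h>.005)&(h<.06)&(x>.35)&(x<.67)&(y>-.09)&(y<.144),"scale all")
q=f[(abs(h-.0)<.006)&(x>.42)&(y>-.1)&(y<-.07)]; print("table z",np.median(q[:,2]))
# white key candidates on the panel, in band x .40-.44
s=(x>.40)&(x<.50)&(y>.06)&(y<.145)&(h>.01)&(h<.05)&(b.min(1)>130); print(s.sum(),np.median(f[s],0) if s.any() else "")
E
```

```text
plat 18321 [552.4  44.2] [175.5 206.3] 0.24 0.0561
grip 1732 [ 521.8 -140.5] [107.9  23.9] 14.43 0.0708
griptop 1575 [ 521.4 -141.4] [106.6  22.4] 14.53 0.071
foot 233 [ 524.5 -140.3] [143.   27.6] 14.13 0.0131
panrim 1268 [506.  231.9] [163.7 254.1] 89.99 0.0242
scale all 22409 [521.7  42.4] [237.  203.1] 0.08 0.0558
table z -0.00024055696383151748
339 [0.42131976 0.08852265 0.0311142 ]
```

```bash
python3 -m crank '[[0,0,30,0,0,0.6,1],[0,0,60,0,0,1.2,1],[0,1,90,0,0,1.8,1],[0,1,120,0,0,2.4,1],[0,1,150,0,0,2.6,1]]'
python3 -m crank '[[0,0,30,0,0,0,1],[0,0,55,0,0,0,1],[0,0,75,0,0,0,1],[0,0,87,0,0,0,1],[0,0,94,0,0,0,1]]'
python3 -m crank '[[0,0,0,0,0,0,0.7],[0,0,0,0,0,0,0.4],[0,0,0,0,0,0,0.1],[0,0,0,0,0,0,0],[0,0,0,0,0,0,0]]' 60
```

```text
clock: 2.72
tcp_pos: [0.5195, -0.1441, 0.1282]
tool_rot: [0.0, 0.992, 0.124, 0.0]
contact_force: [0.0, -0.7, -0.7]
finger_gap: 0.0855
grip_force: 0.0
clock: 3.13
tcp_pos: [0.519, -0.1437, 0.0339]
tool_rot: [-0.0, 0.992, 0.124, -0.001]
contact_force: [-0.4, -1.5, -0.2]
finger_gap: 0.0851
grip_force: 0.0
clock: 3.55
tcp_pos: [0.521, -0.1433, 0.036]
tool_rot: [0.0, 0.992, 0.125, 0.001]
contact_force: [1.5, -1.8, -1.0]
finger_gap: 0.0251
grip_force: 20.9
```

```bash
python3 -m crank '[[0,0,0,0,0,0,0],[0,0,-5,0,0,0,0],[0,0,-20,0,0,0,0],[0,0,-45,0,0,0,0],[0,0,-70,0,0,0,0]]'
python3 -m crank '[[0,0,-20,0,0,0,0],[5,-9,-30,0,0,2,0],[20,-36,-30,0,0,6,0],[38,-68,-30,0,0,11,0],[53,-94,-30,0,0,14.3,0]]'
python3 -m crank '[[0,0,0,0,0,0,0],[0,0,0,0,0,0,0],[0,0,0,0,0,0,0],[0,0,0,0,0,0,0],[0,0,0,0,0,0,0]]'
python3 - <<'E'
from h import *
s=env.state(); p,d=eyes.snapshot("wrist"); cv2.imwrite("pics/w2.png",p); W=wcloud(d,s); np.save("w2W.npy",W); np.save("w2p.npy",p)
print(s["tcp_pos"],rot(s).as_matrix().round(4))
f=W.reshape(-1,3); b=p.reshape(-1,3).astype(int); ok=~np.isnan(f[:,0]); f=f[ok]; b=b[ok]; x,y,h=f.T
def rect(sel,n):
    q=f[sel]; r=cv2.minAreaRect((q[:,:2]*1000).astype(np.float32)); print(n,len(q),np.round(r[0],1),np.round(r[1],1),round(r[2],2),np.percentile(q[:,2],(3,50,97)).round(4))
blue=(b[:,0]-b[:,2]>50)&(y>-.1)&(h>.08)
rect(blue,"blue"); rect(blue&(h<.125),"foot")
rect((abs(h-.056)<.005)&(x>.42)&(x<.65)&(y>-.075)&(y<.15),"plat")
E
```

```text
clock: 3.97
tcp_pos: [0.52, -0.1426, 0.106]
tool_rot: [-0.0, 0.992, 0.125, -0.001]
contact_force: [0.5, -0.3, -1.3]
finger_gap: 0.0253
grip_force: 63.1
clock: 4.38
tcp_pos: [0.5487, -0.0372, 0.1359]
tool_rot: [-0.0, 1.0, -0.002, 0.0]
contact_force: [1.1, -0.2, -1.9]
finger_gap: 0.0252
grip_force: 63.3
clock: 4.8
tcp_pos: [0.5483, -0.0396, 0.1353]
tool_rot: [0.0, 1.0, 0.0, -0.0]
contact_force: [-1.1, -0.4, -1.3]
finger_gap: 0.0253
grip_force: 63.4
[ 0.54832498 -0.03964526  0.13532463] [[ 1.e+00  1.e-03 -1.e-04]
 [ 1.e-03 -1.e+00 -1.e-04]
 [-1.e-04  1.e-04 -1.e+00]]
blue 13265 [569.3 -39.7] [107.8  30.7] 1.47 [0.1121 0.1695 0.1719]
foot 1355 [606.6 -38.6] [32.7 31.1] 0.06 [0.1106 0.1126 0.1143]
plat 31805 [552.7  44. ] [174.7 204.6] 0.09 [0.0547 0.056  0.0573]
```

View pics/w2.png

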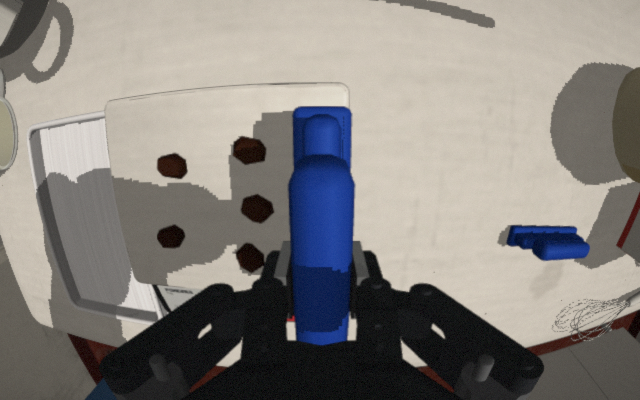

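The scraper is square in the hand: foot front end at (322,107), left edge at column 293, and the nearest chocolate at (250,150) is clear. I lower it to about 1.5 to 2 mm above the platform and sweep to +y (tool -y).

```bash
python3 -m crank '[[0,0,12,0,0,0,0],[0,0,25,0,0,0,0],[0,0,34,0,0,0,0],[0,0,39,0,0,0,0],[0,0,41,0,0,0,0]]'
python3 -m crank '[[0,-4,0,0,0,0,0],[0,-10,0,0,0,0,0],[0,-20,0,0,0,0,0],[0,-32,0,0,0,0,0],[0,-46,0,0,0,0,0]]'
python3 -m crank '[[0,-16,0,0,0,0,0],[0,-34,0,0,0,0,0],[0,-54,0,0,0,0,0],[0,-74,0,0,0,0,0],[0,-94,0,0,0,0,0]]'
python3 -m crank '[[0,-20,0,0,0,0,0],[0,-40,0,0,0,0,0],[0,-57,0,0,0,0,0],[0,-68,0,0,0,0,0],[0,-72,0,0,0,0,0]]'
python3 - <<'E'
from h import *
s=env.state(); p,d=eyes.snapshot("scene"); cv2.imwrite("pics/s3.png",cv2.resize(p[150:310,200:400],(800,640))[:600])
print(s["tcp_pos"])
W=cloud("scene",d)
for o in finder.outline_of("scene","choc_1"):
    w=W[o["mask"]]; print(round(o["confidence"],2),np.round(o["uv"]),o["mask"].sum(),np.nanmedian(w,0).round(3))
E
```

```text
clock: 5.27
tcp_pos: [0.5481, -0.039, 0.0936]
tool_rot: [-0.0, 1.0, 0.001, -0.001]
contact_force: [0.0, -0.8, -2.5]
finger_gap: 0.0254
grip_force: 63.4
clock: 5.68
tcp_pos: [0.5486, 0.0084, 0.0947]
tool_rot: [0.0, 1.0, 0.001, 0.0]
contact_force: [0.3, -0.6, -1.1]
finger_gap: 0.0249
grip_force: 63.3
clock: 6.1
tcp_pos: [0.5481, 0.0947, 0.0946]
tool_rot: [-0.004, 1.0, 0.011, 0.0]
contact_force: [-1.2, -0.3, -0.9]
finger_gap: 0.0255
grip_force: 63.3
clock: 6.52
tcp_pos: [0.5498, 0.1298, 0.0948]
tool_rot: [-0.017, 0.999, 0.036, -0.001]
contact_force: [-0.2, 0.3, -1.3]
finger_gap: 0.0251
grip_force: 63.2
[0.54976684 0.1298116  0.094817  ]
```

View pics/s3.png

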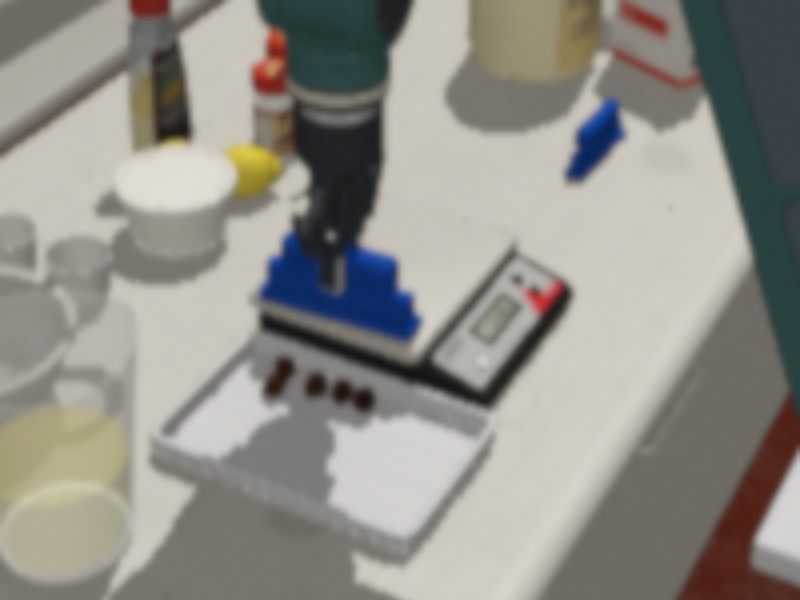

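The crop shows all five chocolates in the pan, at about (275,375), (315,385), (342,390) and (365,400), with the foot at the platform's edge. The arm stopped short, so I check which joint limits it.

```bash
python3 - <<'E'
from h import *
s=env.state(); print(s["clock"],np.round(s["joints"],3),s["tcp_pos"],rot(s).as_matrix().round(3))
E
```

```text
6.6167 [ 0.07   0.403 -0.221  0.947  0.033  3.141] [0.54970657 0.12924664 0.09475778] [[ 0.998  0.07  -0.003]
 [ 0.07  -0.997  0.033]
 [-0.001 -0.033 -0.999]]
```

```bash
python3 -m crank '[[0,0,-12,0,0,0,0],[0,10,-28,0,0,0,0],[0,25,-44,0,0,0,0],[0,42,-55,0,0,0,0],[0,60,-60,0,0,0,0]]'
python3 -m crank '[[0,0,0,0,0,0,0],[0,0,0,0,0,0,0],[0,0,0,0,0,0,0],[0,0,0,0,0,0,0],[0,0,0,0,0,0,0]]'
python3 - <<'E'
from h import *
s=env.state(); p,d=eyes.snapshot("wrist"); cv2.imwrite("pics/w4.png",p); np.save("w4W.npy",wcloud(d,s))
print(np.round(s["joints"],3),s["tcp_pos"],rot(s).as_matrix().round(3)); W=wcloud(d,s)
for o in finder.outline_of("wrist","choc_1"):
    w=W[o["mask"]]; print(round(o["confidence"],2),np.round(o["uv"]),o["mask"].sum(),np.nanmedian(w,0).round(3))
E
```

```text
clock: 7.03
tcp_pos: [0.5546, 0.0664, 0.1544]
tool_rot: [-0.016, 0.999, 0.035, 0.0]
contact_force: [0.3, 0.3, -0.6]
finger_gap: 0.0254
grip_force: 63.2
clock: 7.45
tcp_pos: [0.5538, 0.068, 0.1524]
tool_rot: [-0.017, 0.999, 0.036, -0.001]
contact_force: [-0.6, 0.1, -1.3]
finger_gap: 0.0252
grip_force: 63.2
[-0.041  0.355 -0.131  1.09   0.033  3.029] [0.55380596 0.06795961 0.15244255] [[ 0.997  0.071 -0.004]
 [ 0.071 -0.997  0.033]
 [-0.001 -0.033 -0.999]]
0.91 [191. 169.] 366 [0.561 0.201 0.015]
0.83 [221. 205.] 370 [0.524 0.172 0.015]
0.77 [223. 232.] 378 [0.497 0.172 0.016]
0.73 [220. 187.] 350 [0.542 0.173 0.015]
0.65 [200. 140.] 377 [0.588 0.192 0.016]
```

View pics/w4.png

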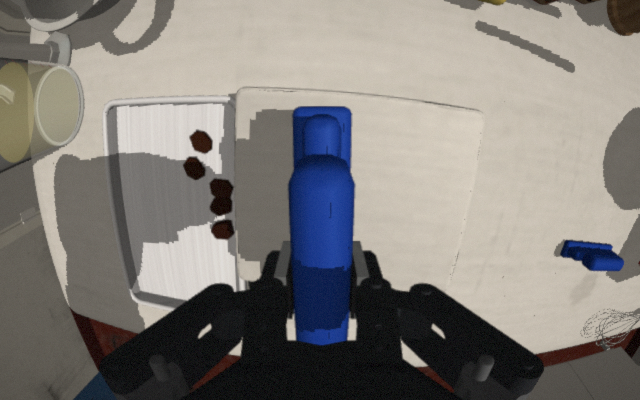

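The wrist view shows an empty platform and five chocolates in the pan at (201,141), (193,168), (221,187), (221,205) and (222,230). Their tops are at z of about 0.015, which puts them on the pan floor. Now I work out the shift back to the scraper's spot, upright.

```bash
cat >> h.py <<'E'
def down(yaw,tilt=None):
    y=np.radians(yaw); return R.from_matrix(np.array([[np.cos(y),np.sin(y),0],[np.sin(y),-np.cos(y),0],[0,0,-1]]))
def plan(target,Rt):
    s=env.state(); print(shift(target),np.degrees((rot(s).inv()*Rt).as_rotvec()).round(2))
E
python3 -c "
from h import *
plan([.521,-.143,.152],down(14.3))"
```

```text
[-47.8 208.   -6.3] [ -1.9   -0.1  -10.21]
```

```bash
python3 -m crank '[[-3,14,0,-0.4,0,-2,0],[-8,36,-1,-0.8,0,-4,0],[-15,66,-2,-1.2,0,-6,0],[-23,100,-3,-1.6,0,-8,0],[-30,132,-4,-1.9,-0.1,-10.2,0]]'
python3 -c "
from h import *
plan([.521,-.143,.105],down(14.3))"
```

```text
clock: 7.97
tcp_pos: [0.533, -0.0673, 0.1524]
tool_rot: [0.0, 0.992, 0.125, 0.0]
contact_force: [-0.0, 0.4, -1.0]
finger_gap: 0.0251
grip_force: 63.3
[-30.5  70.3  47.4] [ 0.03 -0.02  0.12]
```

```bash
python3 -m crank '[[-9,20,5,0,0,0,0],[-18,40,15,0,0,0,0],[-25,57,28,0,0,0,0],[-29,67,40,0,0,0,0],[-30,70,47,0,0,0,0]]'
python3 -m crank '[[0,0,15,0,0,0,0],[0,0,35,0,0,0,0],[0,0,52,0,0,0,0],[0,0,62,0,0,0,0],[0,0,66,0,0,0,0]]'
python3 -m crank '[[0,0,1,0,0,0,0],[0,0,1.5,0,0,0,0],[0,0,2,0,0,0,0],[0,0,2,0,0,0,0],[0,0,2,0,0,0,0]]'
```

```text
clock: 8.38
tcp_pos: [0.5211, -0.1427, 0.1042]
tool_rot: [-0.0, 0.992, 0.123, -0.0]
contact_force: [0.6, -0.0, -1.2]
finger_gap: 0.025
grip_force: 63.3
clock: 8.8
tcp_pos: [0.5211, -0.1406, 0.038]
tool_rot: [-0.001, 0.992, 0.124, -0.001]
contact_force: [-0.3, 0.1, -1.7]
finger_gap: 0.0253
grip_force: 63.3
clock: 9.22
tcp_pos: [0.522, -0.1417, 0.038]
tool_rot: [0.0, 0.992, 0.124, 0.001]
contact_force: [0.9, 0.3, -1.4]
finger_gap: 0.0254
grip_force: 63.3
```

```bash
python3 -m crank '[[0,0,0.5,0,0,0,0],[0,0,1,0,0,0,0],[0,0,1,0,0,0,0],[0,0,1,0,0,0,0],[0,0,1,0,0,0,0]]'
python3 -m crank '[[0,0,0.5,0,0,0,0],[0,0,1,0,0,0,0],[0,0,1,0,0,0,0],[0,0,1,0,0,0,0],[0,0,1,0,0,0,0]]'
```

```text
clock: 9.63
tcp_pos: [0.5217, -0.1416, 0.0364]
tool_rot: [0.0, 0.992, 0.124, 0.0]
contact_force: [-0.4, 0.2, -2.1]
finger_gap: 0.0254
grip_force: 63.3
clock: 10.05
tcp_pos: [0.5217, -0.1417, 0.036]
tool_rot: [0.0, 0.992, 0.124, 0.0]
contact_force: [-3.3, -0.0, 9.2]
finger_gap: 0.0255
grip_force: 64.6
```

Contact with the table (9 N). I open the fingers and rise.

```bash
python3 -m crank '[[0,0,-0.4,0,0,0,0.15],[0,0,-0.4,0,0,0,0.4],[0,0,-0.4,0,0,0,0.7],[0,0,-0.4,0,0,0,1],[0,0,-0.4,0,0,0,1]]'
python3 -m crank '[[0,0,-3,0,0,0,1],[0,0,-20,0,0,0,1],[0,0,-50,0,0,0,1],[0,0,-85,0,0,0,1],[0,0,-125,0,0,0,1]]'
python3 - <<'E'
from h import *
s=env.state(); p,d=eyes.snapshot("wrist"); W=wcloud(d,s); cv2.imwrite("pics/w5.png",p)
f=W.reshape(-1,3); b=p.reshape(-1,3).astype(int); ok=~np.isnan(f[:,0]); f=f[ok]; b=b[ok]; x,y,h=f.T
q=f[(b[:,0]-b[:,2]>50)&(y>-.2)&(h>.05)]; r=cv2.minAreaRect((q[:,:2]*1000).astype(np.float32)); print(r,np.percentile(q[:,2],(3,50,97)))
print(s["clock"],np.round(s["joints"],3),s["tcp_pos"])
E
```

```text
clock: 10.47
tcp_pos: [0.5217, -0.1416, 0.0358]
tool_rot: [0.0, 0.992, 0.124, 0.0]
contact_force: [-0.2, -0.1, 0.1]
finger_gap: 0.0693
grip_force: 0.0
clock: 10.88
tcp_pos: [0.5207, -0.1412, 0.1617]
tool_rot: [-0.001, 0.992, 0.124, -0.001]
contact_force: [0.7, -1.7, 0.3]
finger_gap: 0.0853
grip_force: 0.0
((523.0675048828125, -140.2140655517578), (107.48084259033203, 25.076154708862305), 14.575506210327148) [0.06465687 0.07077809 0.07271206]
10.8833 [-0.416  0.319 -0.159  1.094  0.     2.477] [ 0.52072833 -0.1411919   0.16165591]
```

```bash
cat >> h.py <<'E'
KEY=np.array([.422,.1015,.0335]); D=np.array([np.sin(np.radians(17)),0,-np.cos(np.radians(17))])
RK=R.from_euler("y",-17,degrees=True)*down(25)
E
python3 -c "
from h import *
plan(KEY-.1*D,RK)"
```

```text
[ -66.8 -268.7   38.7] [ -5.41  15.7  -10.64]
```

```bash
python3 -m crank '[[-4,-15,0,-0.5,1.5,-1,0.8],[-10,-40,0,-1,3,-2,0.5],[-18,-74,0,-1.6,4.5,-3,0.2],[-27,-110,0,-2.2,6,-4,0],[-37,-148,0,-2.7,8,-5,0]]' 30
python3 -c "
from h import *
plan(KEY-.1*D,RK)"
```

```text
clock: 11.35
tcp_pos: [0.4488, -0.0064, 0.1609]
tool_rot: [0.015, 0.983, 0.167, 0.073]
contact_force: [0.3, 1.6, 1.1]
finger_gap: 0.0256
grip_force: 0.0
[ -21.1 -121.8   22.5] [-2.92  7.92 -5.69]
```

```bash
python3 -m crank '[[-6,-36,2,-0.6,1.6,-1.2,0],[-12,-70,6,-1.3,3.4,-2.4,0],[-17,-98,12,-2,5.2,-3.8,0],[-20,-115,18,-2.6,7,-5,0],[-21,-122,22,-2.9,7.9,-5.7,0]]'
python3 -m crank '[[0,0,0,0,0,0,0],[0,0,0,0,0,0,0],[0,0,0,0,0,0,0],[0,0,0,0,0,0,0],[0,0,0,0,0,0,0]]'
python3 - <<'E'
from h import *
plan(KEY-.1*D,RK)
s=env.state(); p,d=eyes.snapshot("wrist"); W=wcloud(d,s); cv2.imwrite("pics/w6.png",p); np.save("w6W.npy",W)
print(s["clock"],np.round(s["joints"],3),s["tcp_pos"],s["contact_force"])
# platform fit again, and expected key pixel by nearest cloud point
i=np.nanargmin(np.linalg.norm(W-KEY,axis=-1)); v,u=divmod(i,640); print(u,v,W[v,u])
for o in finder.boxes_of("wrist","zero_key")[:3]:
    a,b=np.round(o["uv"]).astype(int); print(o["confidence"],a,b,W[b,a])
E
```

```text
clock: 11.77
tcp_pos: [0.3909, 0.1026, 0.1291]
tool_rot: [0.031, 0.965, 0.216, 0.144]
contact_force: [0.7, 0.1, -0.3]
finger_gap: 0.0003
grip_force: 0.0
clock: 12.18
tcp_pos: [0.3939, 0.1003, 0.13]
tool_rot: [0.032, 0.966, 0.214, 0.143]
contact_force: [-0.2, 0.6, -0.2]
finger_gap: -0.0001
grip_force: 0.0
[-0.7 -1.7  0.5] [-0.05  0.11 -0.06]
12.1833 [ 0.061 -0.063 -0.776  0.564 -0.018  2.765] [0.39393738 0.10029879 0.12997293] [-0.17396196  0.56891281 -0.24261248]
321 198 [0.42203786 0.10144649 0.03278358]
0.53 318 197 [0.42179561 0.10396836 0.03193647]
```

View pics/w6.png

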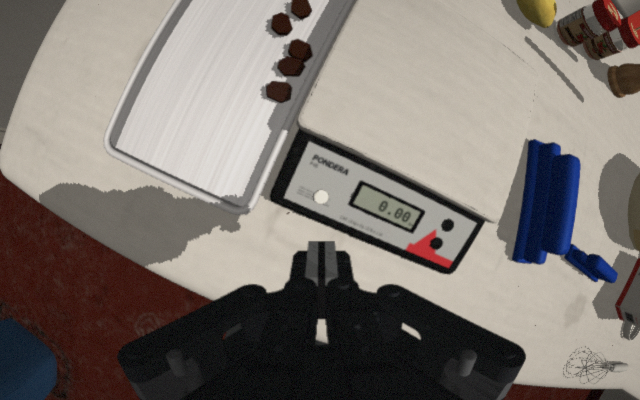

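The view shows the white zero key at (321,197), exactly where predicted. The display reads 0.00, the scraper stands at (548,200) and all five chocolates are in the pan. I approach along the push axis.

```bash
python3 -m crank '[[0,0,20,0,0,0,0],[0,0,45,0,0,0,0],[0,-1,67,0,0,0,0],[0,-1,81,0,0,0,0],[0,-1,88,0,0,0,0]]'
python3 -m crank '[[0,0,2,0,0,0,0],[0,0,4,0,0,0,0],[0,0,6,0,0,0,0],[0,0,7,0,0,0,0],[0,0,7,0,0,0,0]]'
python3 -c "
from h import *
for i in range(2): plan(KEY,RK)"
```

```text
clock: 12.7
tcp_pos: [0.4181, 0.1015, 0.0438]
tool_rot: [0.032, 0.966, 0.214, 0.142]
contact_force: [-0.0, 0.0, -0.2]
finger_gap: -0.0004
grip_force: 0.0
clock: 13.12
tcp_pos: [0.4206, 0.1018, 0.0391]
tool_rot: [0.032, 0.966, 0.214, 0.144]
contact_force: [0.2, -0.3, 0.4]
finger_gap: 0.0
grip_force: 0.0
[-0.4  0.1  5.7] [-0.05  0.07  0.01]
[-0.4  0.1  5.7] [-0.05  0.07  0.01]
```

```bash
python3 -m crank '[[0,0,1,0,0,0,0],[0,0,2,0,0,0,0],[0,0,3,0,0,0,0],[0,0,3,0,0,0,0],[0,0,3,0,0,0,0]]'
python3 -m crank '[[0,0,0.5,0,0,0,0],[0,0,1,0,0,0,0],[0,0,1,0,0,0,0],[0,0,1,0,0,0,0],[0,0,1,0,0,0,0]]'
python3 -m crank '[[0,0,0.5,0,0,0,0],[0,0,1,0,0,0,0],[0,0,1,0,0,0,0],[0,0,1,0,0,0,0],[0,0,1,0,0,0,0]]'
```

```text
clock: 13.53
tcp_pos: [0.4212, 0.1018, 0.0357]
tool_rot: [0.032, 0.966, 0.214, 0.143]
contact_force: [-0.4, -0.2, 0.3]
finger_gap: -0.0001
grip_force: 0.0
clock: 13.95
tcp_pos: [0.4215, 0.1018, 0.0348]
tool_rot: [0.032, 0.966, 0.214, 0.143]
contact_force: [-0.2, 0.8, 0.6]
finger_gap: -0.0
grip_force: 0.0
clock: 14.37
tcp_pos: [0.4218, 0.1018, 0.0338]
tool_rot: [0.032, 0.966, 0.214, 0.143]
contact_force: [-0.4, -1.2, -0.4]
finger_gap: -0.0003
grip_force: 0.0
```

```bash
python3 -m crank '[[0,0,0.5,0,0,0,0],[0,0,0.7,0,0,0,0],[0,0,0.7,0,0,0,0],[0,0,0.7,0,0,0,0],[0,0,0.7,0,0,0,0]]'
python3 -m crank '[[0,0,0.5,0,0,0,0],[0,0,0.5,0,0,0,0],[0,0,0.5,0,0,0,0],[0,0,0.5,0,0,0,0],[0,0,0.5,0,0,0,0]]'
python3 -m crank '[[0,0,0.5,0,0,0,0],[0,0,0.5,0,0,0,0],[0,0,0.5,0,0,0,0],[0,0,0.5,0,0,0,0],[0,0,0.5,0,0,0,0]]'
```

```text
clock: 14.78
tcp_pos: [0.422, 0.1018, 0.0332]
tool_rot: [0.032, 0.966, 0.214, 0.143]
contact_force: [-0.2, -0.6, 0.5]
finger_gap: 0.0001
grip_force: 0.1
clock: 15.2
tcp_pos: [0.4221, 0.1018, 0.0327]
tool_rot: [0.032, 0.966, 0.214, 0.143]
contact_force: [-0.6, -0.5, 1.7]
finger_gap: 0.0003
grip_force: 1.0
clock: 15.62
tcp_pos: [0.4223, 0.1018, 0.0322]
tool_rot: [0.032, 0.966, 0.214, 0.143]
contact_force: [-0.8, 0.2, 3.7]
finger_gap: -0.0003
grip_force: 2.0
```

```bash
python3 -m crank '[[0,0,0.5,0,0,0,0],[0,0,0.5,0,0,0,0],[0,0,0.5,0,0,0,0],[0,0,0.5,0,0,0,0],[0,0,0.5,0,0,0,0]]'
python3 -m crank '[[0,0,0.2,0,0,0,0],[0,0,0.4,0,0,0,0],[0,0,0.4,0,0,0,0],[0,0,0.4,0,0,0,0],[0,0,0.4,0,0,0,0]]'
```

```text
clock: 16.03
tcp_pos: [0.4225, 0.1018, 0.0318]
tool_rot: [0.032, 0.966, 0.214, 0.143]
contact_force: [-0.8, -0.2, 5.3]
finger_gap: 0.0
grip_force: 2.9
clock: 16.45
tcp_pos: [0.4225, 0.1018, 0.0316]
tool_rot: [0.032, 0.966, 0.214, 0.143]
contact_force: [-6.8, 0.2, 15.6]
finger_gap: 0.0001
grip_force: 8.4
```

```bash
python3 -m crank '[[0,0,-0.15,0,0,0,0],[0,0,-0.15,0,0,0,0],[0,0,-0.15,0,0,0,0],[0,0,-0.15,0,0,0,0],[0,0,-0.15,0,0,0,0]]'
python3 - <<'E'
from h import *
p,d=eyes.snapshot("wrist"); cv2.imwrite("pics/w7.png",p); s=env.state(); print(s["contact_force"])
E
```

```text
clock: 16.87
tcp_pos: [0.4225, 0.1018, 0.0317]
tool_rot: [0.032, 0.966, 0.214, 0.143]
contact_force: [-5.1, -1.0, 11.1]
finger_gap: -0.0001
grip_force: 6.2
[-5.15594091 -1.07262807 10.99641261]
```

View pics/w7.png

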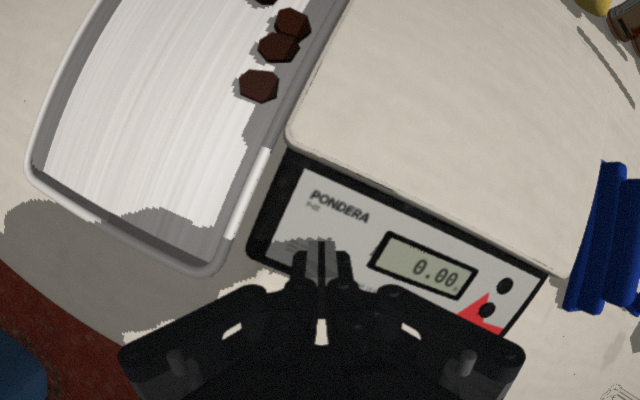

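The fingertips hold the key down at (322,245) with about 12 N, beyond the 6 N spring and on its stop. The black keys at (504,285) and (487,310) are untouched, and the scraper stands clear at (610,240). I hand the job in.

```bash
python3 -c "
from station import env
print(env.job_done())"
```

```text
the job is handed in; nothing more can be done
None
```

The job is handed in at about 17 s: all five chocolates are in the pan, the scraper stands upright on the table clear of scale and pan, and the zero key is held fully down with about 12 N; no verdict came back.

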